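# Lock the heel rest on its bench rail with the T-stud

## Task

Take the red T-stud out of its wooden parking block, drop its head into the open stretch of the bench rail's T-slot, slide it along gently until its shank butts against the bottom of the heel rest's fork, and turn it clockwise (seen from above) a quarter turn to its stop, so that the head lies crosswise locked under the slot's lips. Feel for the stops and do not force the stud against the rail or the fork. Let go, and leave the tape roll, oilstone and nail tin where they are.

Things in the scene. Friction and masses are not known exactly. Their poses are not given: they have to be found in the camera images.
- stud: Loose T-stud, about 160 g, 65 mm tall, upright in the block. Origin: centre of its head's underside, z up the shank. Head 28 mm long (x) by 12 wide (y), ends fully round, z 0-8; shank 8 mm diameter; flange 26 mm diameter, z 26-30; red grip bar 46 mm long along x, as the head, 12 mm thick along y, z 33-65: grip it across its thickness. A half turn makes no difference.
- rail: Fixed aluminium rail 220 (x) x 62 (y) x 26 mm, origin under its centre, z up, x points along the T-slot towards the fork. Opening between the lips 14 mm wide, x -75 to +96; lips z 19-26, floor z 8. Guide bars below the lips leave the head 14 mm too, except in one pocket at home, the only place where it can turn crosswise. Stud on rail and fork together: keep below 25 N.
- rail_mouth (a point): Middle of the slot's open stretch, level with the rail's top: x -45, z 26 mm of the rail, same axes. The head can enter the slot lengthwise within 12 mm either way of it.
- rail_home (a point): Middle of the zone for home: x +45, z 26 mm of the rail, same axes. The stud's axis is home (shank against the fork's bottom) up to 20 mm either way of it, different each time, not reported: find it by feel. Within 1.5 mm of home it turns a quarter turn clockwise from above (+x end towards -y) to a stop with up to 0.2 rad of play; anticlockwise is blocked.
- rail_end (a point): Far end of the rail's top: x +110, z 26 mm of the rail, same axes. The heel rest's dark steel fork stands on the rail before it, held by friction, mouth to -x: 44 mm wide, z 26-32, its slot 11 mm wide (shank passes, head does not). Round-tipped tines begin 33 mm before home; a wooden pad to z 41 begins 30 mm past home.
- holder: Fixed wooden parking block 80 (x) x 56 (y) x 30 mm high, origin under its centre, z up. Its upright hole, 31 x 15 mm (long side along x) and 20 mm deep from the top, holds the stud's head loosely; lift the stud straight up 25 mm to clear it.
- tape_roll: Loose cream tape roll 61 mm across, 19 mm high, origin at the centre of its underside; leave it alone.
- oilstone: Loose grey oilstone 71 x 113 x 22 mm, origin at the centre of its underside; leave it alone.
- nail_tin: Loose round tin of nails 96 mm across, 41 mm high, origin at the centre of its underside; leave it alone.
Not all that is in view belongs to the job. Leave any pink or yellow look-alike of the stud alone.

How it is judged:
On the way, in this order (a step that is already met when the one before it is completed fails the run):
1. the stud's head is in the slot's open stretch, lengthwise, below the lips (z of stud in the frame of rail between 0.004 and 0.012 m and y of stud in the frame of rail between -0.003 and 0.003 m and x of stud in the frame of rail below 0.072 m and x of stud in the frame of rail below 0.02 m and angle between the x axis of stud and the x axis of rail, either way round below 0.35 rad), for 0.1 s.
2. the stud is turned crosswise under the lips at the fork's bottom (z of stud in the frame of rail between 0.004 and 0.012 m and y of stud in the frame of rail between -0.003 and 0.003 m and x of stud in the frame of rail between 0.02 and 0.072 m and angle between the x axis of stud and the y axis of rail, either way round below 0.3 rad), for 0.2 s.
At the end, for the whole second after the job is handed in: The stud stands free in the rail's slot at the fork (between 20 and 72 mm along the rail's x), upright within 0.12 rad, at rest, its head below the lips (underside 4 to 12 mm above the rail's underside, axis within 3 mm of the slot's middle) and crosswise to the slot within 0.3 rad (all of step 2 and angle between stud's own z axis and vertical below 0.12 rad and linear speed of stud below 0.03 m/s and angular speed of stud below 0.5 rad/s); the robot touches nothing.
It fails at once if the stud is forced against the rail or the fork with more than 25 N (contact force between stud and rail above 25 N).
It fails at once if the tape roll is moved by more than 25 mm (distance of tape_roll from where it was at the start of the episode above 0.025 m).
It fails at once if the oilstone is moved by more than 25 mm (distance of oilstone from where it was at the start of the episode above 0.025 m).
It fails at once if the nail tin is moved by more than 25 mm (distance of nail_tin from where it was at the start of the episode above 0.025 m).
It also fails if it takes over 67 s, if anything falls off the work surface, if the arm or the gripper's body presses on something with over 40 N, if the wrist force passes 120 N, or if a joint passes its speed limit or range.

## Robot

A 6-joint arm with a two-finger parallel gripper is mounted at the origin on a cart in front of the work surface, level with it; the furniture and walls round the work are solid. World frame = base frame: x ahead of the robot, y to its left, z up, the work surface at z = 0. Lengths are in m, angles in rad, forces in N, time in s.
With the tool pointing down it reaches from about 0.325 to 0.9 m from the base axis. Payload 3.5 kg.
Tool frame: the origin (TCP) lies midway between the tips of the shut fingers; the grasp point (between the pads) lies 19 mm behind it; z points along the fingers, y is the line along which they close (so a half turn about z gives the same grasp; the last joint's range is limited). The gripper opens to 85 mm and grips with 20 to 120 N. Pads are 22 mm wide; open, the fingers measure 114 mm over their backs; the gripper's body (76 mm by 85 mm) begins 54 mm behind the grasp point. The pads swing forward as they close: fully open they stand 13 mm farther back than shut.
Start: joints at [1.029, 0.276, -0.026, 1.268, 0, 1.467], TCP at [0.266, 0.566, 0.211] pointing down, gripper open.
Joint ranges: [-3.12, 3.12], [-0.85, 1.88], [-1.08, 1.24], [-1.95, 2.15], [-1.57, 1.53], [-3.14, 3.14]. Speed limits (rad/s): [2.57, 2.57, 3.14, 3.14, 3.14, 3.14].

## Interface

Orientations are given as a 3x3 rotation matrix whose columns are the frame's x, y, z axes.
In Python, from station import bot, imaging, hand_in gives the robot as it stands. The module is installed in compiled form; this text tells all that it offers.
- The arm moves only by the tool drive_tool, never from a script. Its argument "plan" is text: rows parted by semicolons, each of 6 numbers parted by spaces: the shift along the tool's x, y, z each as a share of 0.12 m, from -1 to 1, then the turn, a rotation vector about the tool's x, y, z each as a share of pi rad, from -1 to 1. A call has 1 to 10 rows; each row is the pose to reach, as a shift and turn from the pose commanded when the call began, along the tool's axes at that moment, turning the shorter way round; what a row does not reach only later rows make up. A row lasts 1/12 s, in which the tool goes at most 41.7 mm and 7.16 degrees, less where a joint would pass 70% of its speed; a pose out of reach is approached as far as the arm can. A call with a number of a shift or a turn outside -1 to 1 is refused whole. A call with a gripper value outside its range is refused whole. "grip" is the closure, from 0 (fully open) to 1 (shut), set as the call begins (left out, the last holds). The fingers move at their own pace and stop on an object; "squeeze" is the grip in N (left out, the last holds). Time passes only in rows, so rows that repeat a pose let the fingers close. It gives the time, the measured TCP pose, the force, the opening and the grip force at its end, in the units of the state.
- bot.observe(): the state, without advancing time (a new reading comes with each control period).
- imaging.grab_frame(name): name is "scene" or "top" or "wrist"; returns a dict with "pixels" (420x560x3 uint8, red, green, blue), "camera_matrix" (3x3 intrinsics, pixels), "rvec" (rotation vector, rad) and "tvec" (3), from world to camera coordinates, as OpenCV has them. Camera axes: x right, y down, z forward; pixel columns grow to the right and rows downward; lengths in m; the calibration is good to about 2 mm. A picture is of the moment at which its call begins. There is no depth.
- hand_in(): hands the job in; it is judged then, once.
The state is a dict: "time_s": time; "joint_pos": joint angles; "joint_vel": joint speeds; "tau": joint torques, N m; "tool_pos": TCP position; "orientation": TCP orientation; "ft_force": force on the tool from outside, world axes, zero at the start; "moment": the same for the moment, N m; "opening": finger opening in m; "finger_force": force on a finger pad.
Only numpy, scipy, OpenCV 4.12 (cv2) and the standard library are available. Lean on these libraries where they do the work, as an engineer would, in place of code of your own. Each camera call takes 0.05 s, during which the arm holds its last target. There are 200 camera calls.

## Working session

There is one attempt and no reset: what is moved stays moved. The work goes in short steps, Python scripts to look and compute and a tool call to move; the robot and the scene stay as the last step left them, time stands still between calls to the robot, and variables do not carry over. Pictures are saved under pics/ and viewed, at most 10 in all, crops included, and the job is handed in when it is done.

Besides the shell and the picture viewer there is one more tool, called by a JSON object that holds its "fn" and its "kwargs". drive_tool: Moves the arm, as the interface text tells. Its arguments: {"type":"object","properties":{"plan":{"type":"string"},"grip":{"type":"number"},"squeeze":{"type":"number"}},"required":["plan"]}

```bash
mkdir -p pics; cat > h.py <<'E'
from station import bot, imaging, hand_in
import numpy as np, cv2
def grab(n,f=None):
    d=imaging.grab_frame(n)
    if f: cv2.imwrite('pics/'+f,d['pixels'][:,:,::-1])
    return d
def ray(d,uv,z):
    K=np.array(d['camera_matrix']);R=cv2.Rodrigues(np.array(d['rvec'],float))[0];t=np.array(d['tvec'],float).ravel()
    c=-R.T@t; v=R.T@np.linalg.inv(K)@np.array([uv[0],uv[1],1.])
    return c+v*(z-c[2])/v[2]
def proj(d,P):
    return cv2.projectPoints(np.array(P,float).reshape(-1,3),np.array(d['rvec'],float),np.array(d['tvec'],float),np.array(d['camera_matrix']),None)[0].reshape(-1,2)
E
python3 - <<'E'
from h import *
import pickle
a=grab('top','top.png');b=grab('scene','scene.png')
pickle.dump((a,b),open('fr.pkl','wb'))
for d in(a,b):
    R=cv2.Rodrigues(np.array(d['rvec'],float))[0];print(-R.T@np.array(d['tvec']).ravel(),R.round(2).tolist(),d['camera_matrix'][0][0])
s=bot.observe();print(s['tool_pos'],s['orientation'],s['ft_force'],s['time_s'])
E
```

```text
[ 0.42549043 -0.00869534  1.29442629] [[0.01, -1.0, -0.02], [-0.99, -0.01, -0.14], [0.14, 0.02, -0.99]] 486.5943203018896
[ 0.11766034 -0.88866008  0.69800814] [[0.88, -0.48, 0.02], [-0.24, -0.48, -0.84], [0.41, 0.73, -0.54]] 517.7267947390927
[0.26514423 0.56513553 0.20984493] [[-9.05281270e-01  4.24811373e-01 -1.05793109e-03]
 [ 4.24812639e-01  9.05279577e-01 -1.76352949e-03]
 [ 2.08556026e-04 -2.04591271e-03 -9.99997885e-01]] [-1.05170005  0.84685892  0.08560802] 0.1
```

View pics/top.png

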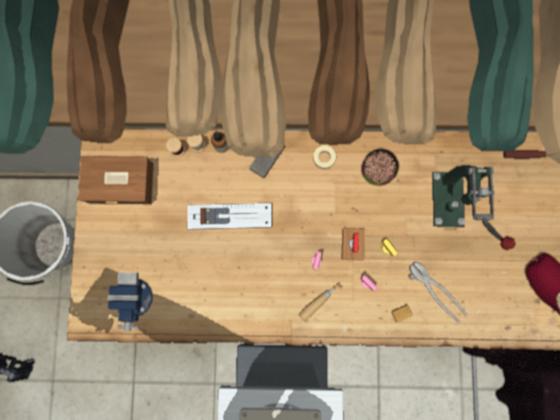

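View pics/scene.png

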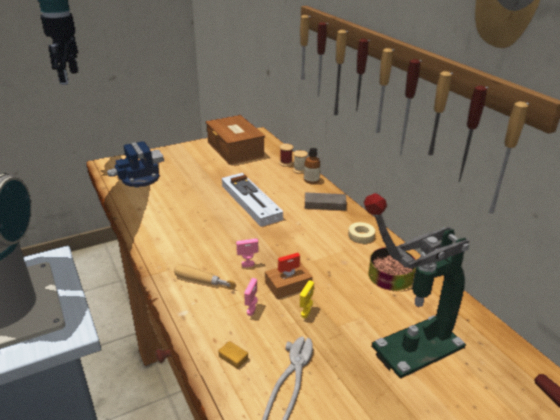

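Candidates in the top view are red in the block (354,243), pink (317,260), pink (369,283) and yellow (390,247). I choose the red one in the wooden block. The rail is at (230,215), with its fork towards the left (+y).

```bash
python3 - <<'E'
from h import *
import pickle
a,b=pickle.load(open('fr.pkl','rb'))
p=a['pixels'][:,:,::-1]
c1=cv2.resize(p[195:235,180:280],None,fx=7.5,fy=7.5,interpolation=cv2.INTER_CUBIC)
c2=cv2.resize(p[222:264,335:400],None,fx=7,fy=7,interpolation=cv2.INTER_CUBIC)
o=np.zeros((600,750,3),np.uint8);o[:300]=c1[:300,:750];o[300:594,:455]=c2
cv2.imwrite('pics/crop.png',o)
for uv,z in (((354,243),.065),((353,243),.03),((188,216),.026),((271,215),.026)):print(uv,ray(a,uv,z))
E
```

```text
(354, 243) [ 0.51922741 -0.18075789  0.065     ]
(353, 243) [ 0.52186326 -0.18307239  0.03      ]
(188, 216) [0.58796963 0.24984324 0.026     ]
(271, 215) [0.59314767 0.03079234 0.026     ]
```

View pics/crop.png

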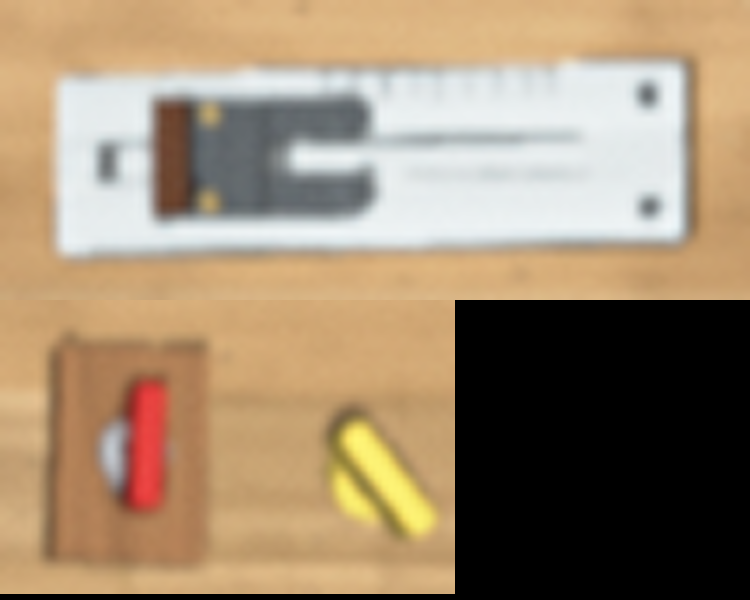

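```bash
python3 - <<'E'
from h import *
import pickle
a,b=pickle.load(open('fr.pkl','rb'))
p=a['pixels'].astype(int)
m=((p[:,:,0]>170)&(p[:,:,1]<90)&(p[:,:,2]<90)).astype(np.uint8)
m[:,:335]=0;m[:,380:]=0;m[:222]=0;m[264:]=0
r=cv2.minAreaRect(cv2.findNonZero(m));print(r)
P=np.array([ray(a,c,.075)for c in cv2.boxPoints(r)]);print(P.mean(0),P.round(4))
m=((p.min(2)>150)).astype(np.uint8);m[:,:180]=0;m[:,280:]=0;m[:198]=0;m[233:]=0
r=cv2.minAreaRect(cv2.findNonZero(m));print(r)
P=np.array([ray(a,c,.026)for c in cv2.boxPoints(r)]);print(P.mean(0),P.round(4))
for i in range(4):
    d=P[(i+1)%4]-P[i];print(np.linalg.norm(d),np.degrees(np.arctan2(d[1],d[0])))
E
```

```text
((356.0, 242.5), (17.0, 4.0), 90.0)
[ 0.51983115 -0.18435314  0.075     ] [[ 0.541  -0.1796  0.075 ]
 [ 0.5412 -0.1895  0.075 ]
 [ 0.4986 -0.1891  0.075 ]
 [ 0.4985 -0.1792  0.075 ]]
((228.96861267089844, 215.5420379638672), (25.363422393798828, 84.70858001708984), 88.12212371826172)
[0.59055402 0.14170338 0.026     ] [[0.6193 0.2558 0.026 ]
 [0.6292 0.0317 0.026 ]
 [0.5619 0.0284 0.026 ]
 [0.5519 0.2509 0.026 ]]
0.22437953346476766 -87.47342424676967
0.06733838448140914 -177.25914368957356
0.22270484565586557 92.57374391599784
0.06754873353649632 4.160967786907909
```

{"fn": "drive_tool", "kwargs": {"plan": "-1 -1 0 0 0 0; -1 -1 0 0 0 0; -1 -1 0 0 0 0; -1 -1 0 0 0 0; -1 -1 0 0 0 0", "grip": 0}}

```text
time_s: 0.52
tool_pos: [0.3235, 0.4002, 0.21]
orientation: [[-0.903, 0.429, -0.001], [0.429, 0.903, -0.005], [-0.001, -0.005, -1.0]]
ft_force: [-0.6, -0.1, -0.1]
opening: 0.0855
finger_force: 0.0
```

{"fn": "drive_tool", "kwargs": {"plan": "-1 -1 0 0 0 0; -1 -1 0 0 0 0; -1 -1 0 0 0 0; -1 -1 0 0 0 0; -1 -1 0 0 0 0"}}

```text
time_s: 0.93
tool_pos: [0.382, 0.2414, 0.2105]
orientation: [[-0.902, 0.431, 0.0], [0.431, 0.902, -0.003], [-0.001, -0.003, -1.0]]
ft_force: [0.3, -0.4, -0.2]
opening: 0.0854
finger_force: 0.0
```

{"fn": "drive_tool", "kwargs": {"plan": "-1 -1 0 0 0 0; -1 -1 0 0 0 0; -1 -1 0 0 0 0; -1 -1 0 0 0 0; -1 -1 0 0 0 0"}}

```text
time_s: 1.35
tool_pos: [0.4407, 0.0819, 0.2109]
orientation: [[-0.902, 0.431, 0.002], [0.431, 0.902, -0.003], [-0.003, -0.002, -1.0]]
ft_force: [0.2, 0.5, 0.3]
opening: 0.0854
finger_force: 0.0
```

{"fn": "drive_tool", "kwargs": {"plan": "-1 -1 0 0 0 0; -1 -1 0 0 0 0; -1 -1 0 0 0 0; -1 -1 0 0 0 0; -1 -1 0 0 0 0"}}

```text
time_s: 1.77
tool_pos: [0.4989, -0.0778, 0.2108]
orientation: [[-0.903, 0.43, 0.002], [0.43, 0.903, -0.003], [-0.003, -0.002, -1.0]]
ft_force: [0.9, 0.8, 0.4]
opening: 0.0853
finger_force: 0.0
```

{"fn": "drive_tool", "kwargs": {"plan": "-0.57 -0.75 0.2 0 0 -0.139; -0.57 -0.75 0.2 0 0 -0.139; -0.57 -0.75 0.2 0 0 -0.139; -0.57 -0.75 0.2 0 0 -0.139; -0.57 -0.75 0.2 0 0 -0.139; -0.57 -0.75 0.2 0 0 -0.139; -0.57 -0.75 0.2 0 0 -0.139"}}

```text
time_s: 2.35
tool_pos: [0.5196, -0.1818, 0.1869]
orientation: [[-1.0, 0.003, -0.0], [0.003, 1.0, 0.001], [0.0, 0.001, -1.0]]
ft_force: [0.6, 0.5, 0.2]
opening: 0.0853
finger_force: 0.0
```

```bash
python3 - <<'E'
from h import *
import pickle
d=grab('wrist','w1.png');pickle.dump(d,open('w1.pkl','wb'))
s=bot.observe();print(s['tool_pos'],s['orientation'],s['ft_force'],s['time_s'],s['joint_pos'])
print(proj(d,[[.52,-.184,.075],[.52,-.184,.03]]))
E
```

```text
[ 0.5197285  -0.18177675  0.18704451] [[-9.99998279e-01  1.85253573e-03 -1.03250528e-04]
 [ 1.85249687e-03  9.99998214e-01  3.75208329e-04]
 [ 1.03945430e-04  3.75016412e-04 -9.99999924e-01]] [-0.49352391 -0.31715751 -0.10748316] 2.4 [-4.54035868e-01  1.59504159e-01 -2.24199484e-01  1.18735004e+00
  2.91908567e-04 -4.52183388e-01]
[[279.95078963 188.57576073]
 [280.23106009 177.15362628]]
```

View pics/w1.png

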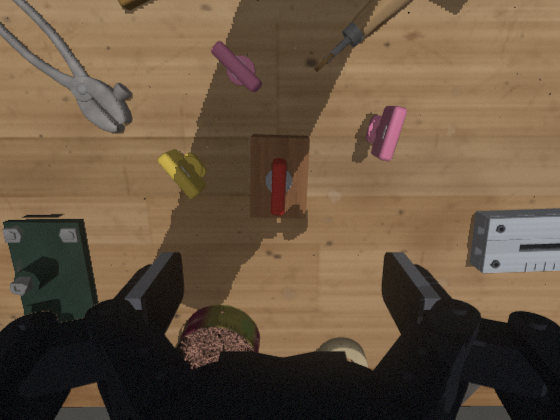

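The wrist view shows the red bar at about (279,187) in the block, with its predicted position at (280,188). Next I refine this by segmentation.

```bash
python3 - <<'E'
from h import *
import pickle
d=pickle.load(open('w1.pkl','rb'))
p=d['pixels'].astype(int)
m=((p[:,:,0]>70)&(p[:,:,1]<.35*p[:,:,0])&(p[:,:,2]<.4*p[:,:,0])).astype(np.uint8)
m[:,:250]=0;m[:,310:]=0;m[:140]=0;m[225:]=0
ys,xs=np.nonzero(m);print(m.sum())
for v in range(ys.min(),ys.max()+1,4):
    q=xs[ys==v];print(v,q.min(),q.max(),ray(d,((q.min()+q.max())/2,v),.075).round(4))
print(ys.min(),ys.max())
# brown block edge rows
print(ray(d,(250.5,175),.03),ray(d,(308.5,175),.03),ray(d,(279,135),.03),ray(d,(279,217),.03))
E
```

```text
482
163 275 276 [ 0.4983 -0.1876  0.075 ]
167 273 285 [ 0.5016 -0.1847  0.075 ]
171 274 284 [ 0.505  -0.1847  0.075 ]
175 273 283 [ 0.5084 -0.1856  0.075 ]
179 272 284 [ 0.5118 -0.1856  0.075 ]
183 272 284 [ 0.5152 -0.1856  0.075 ]
187 272 283 [ 0.5186 -0.1861  0.075 ]
191 272 283 [ 0.5221 -0.1861  0.075 ]
195 273 283 [ 0.5256 -0.1857  0.075 ]
199 273 283 [ 0.5291 -0.1857  0.075 ]
203 272 282 [ 0.5327 -0.1866  0.075 ]
207 271 281 [ 0.5362 -0.1874  0.075 ]
211 271 283 [ 0.5398 -0.1866  0.075 ]
163 214
[ 0.51778944 -0.21276667  0.03      ] [ 0.51794792 -0.15662655  0.03      ] [ 0.4796608  -0.18497716  0.03      ] [ 0.56081924 -0.18541289  0.03      ]
```

{"fn": "drive_tool", "kwargs": {"plan": "0 -0.03 0.3 0 0 0.014; 0 -0.03 0.6 0 0 0.014; 0 -0.03 0.8 0 0 0.014; 0 -0.03 0.8 0 0 0.014; 0 -0.03 0.8 0 0 0.014"}}

```text
time_s: 2.82
tool_pos: [0.5185, -0.1852, 0.0901]
orientation: [[-0.999, 0.045, -0.003], [0.045, 0.999, 0.002], [0.003, 0.001, -1.0]]
ft_force: [-0.2, -0.2, 0.9]
opening: 0.0855
finger_force: 0.0
```

{"fn": "drive_tool", "kwargs": {"plan": "0 0 0.2 0 0 0; 0 0 0.4 0 0 0; 0 0 0.4 0 0 0; 0 0 0.4 0 0 0; 0 0 0.4 0 0 0; 0 0 0.4 0 0 0"}}

```text
time_s: 3.32
tool_pos: [0.5219, -0.1877, 0.0455]
orientation: [[-0.999, 0.046, 0.004], [0.046, 0.999, -0.002], [-0.004, -0.002, -1.0]]
ft_force: [-0.3, -0.0, 0.2]
opening: 0.0852
finger_force: 0.0
```

{"fn": "drive_tool", "kwargs": {"plan": "0 0 0 0 0 0; 0 0 0 0 0 0; 0 0 0 0 0 0; 0 0 0 0 0 0; 0 0 0 0 0 0; 0 0 0 0 0 0; 0 0 0 0 0 0; 0 0 0 0 0 0; 0 0 0 0 0 0; 0 0 0 0 0 0", "grip": 1, "squeeze": 50}}

```text
time_s: 4.15
tool_pos: [0.5198, -0.1867, 0.043]
orientation: [[-0.999, 0.046, 0.0], [0.046, 0.999, 0.0], [-0.0, 0.0, -1.0]]
ft_force: [-0.8, 0.1, 2.9]
opening: 0.0103
finger_force: 51.4
```

{"fn": "drive_tool", "kwargs": {"plan": "0 0 0 0 0 0; 0 0 0 0 0 0; 0 0 0 0 0 0; 0 0 0 0 0 0; 0 0 0 0 0 0; 0 0 0 0 0 0"}}

```text
time_s: 4.65
tool_pos: [0.5199, -0.1868, 0.043]
orientation: [[-0.999, 0.046, 0.0], [0.046, 0.999, 0.0], [-0.0, 0.0, -1.0]]
ft_force: [-0.2, 1.4, 4.3]
opening: 0.0103
finger_force: 51.6
```

{"fn": "drive_tool", "kwargs": {"plan": "0 0 -0.1 0 0 0; 0 0 -0.25 0 0 0; 0 0 -0.5 0 0 0; 0 0 -0.8 0 0 0; 0 0 -0.8 0 0 0; 0 0 -0.8 0 0 0"}}

```text
time_s: 5.15
tool_pos: [0.5217, -0.188, 0.1409]
orientation: [[-0.999, 0.046, 0.005], [0.046, 0.999, -0.003], [-0.005, -0.003, -1.0]]
ft_force: [-0.2, 0.3, -3.2]
opening: 0.0104
finger_force: 50.9
```

{"fn": "drive_tool", "kwargs": {"plan": "-0.1 0.2 0 0 0 0; -0.25 0.5 0 0 0 0; -0.4 0.8 0 0 0 0; -0.5 1 0 0 0 0; -0.5 1 0 0 0 0"}}

```text
time_s: 5.57
tool_pos: [0.5859, -0.0654, 0.1364]
orientation: [[-0.999, 0.041, -0.002], [0.041, 0.999, 0.003], [0.002, 0.003, -1.0]]
ft_force: [-0.4, 0.0, -1.4]
opening: 0.0102
finger_force: 50.9
```

{"fn": "drive_tool", "kwargs": {"plan": "0 0.3 0 0 0 0; 0 0.6 0 0 0 0; 0 0.9 0 0 0 0; 0 1 0 0 0 0; 0 1 0 0 0 0"}}

```text
time_s: 5.98
tool_pos: [0.589, 0.0525, 0.1366]
orientation: [[-0.999, 0.042, -0.004], [0.042, 0.999, 0.0], [0.004, 0.0, -1.0]]
ft_force: [0.7, -0.3, -1.3]
opening: 0.0103
finger_force: 50.9
```

{"fn": "drive_tool", "kwargs": {"plan": "0 0.2 0 0 0 -0.035; 0 0.39 0 0 0 -0.07; 0 0.39 0 0 0 -0.11; 0 0.39 0 0 0 -0.15; 0 0.39 0 0 0 -0.19; 0 0.39 0 0 0 -0.22; 0 0.39 0 0 0 -0.25; 0 0.39 0 0 0 -0.28; 0 0.39 0 0 0 -0.31; 0 0.39 0 0 0 -0.34"}}

```text
time_s: 6.82
tool_pos: [0.592, 0.0949, 0.1373]
orientation: [[-0.519, -0.855, -0.003], [-0.855, 0.519, -0.001], [0.003, 0.001, -1.0]]
ft_force: [-0.3, 0.2, -0.9]
opening: 0.0106
finger_force: 50.9
```

{"fn": "drive_tool", "kwargs": {"plan": "0 0 0 0 0 -0.04; 0 0 0 0 0 -0.08; 0 0 0 0 0 -0.11; 0 0 0 0 0 -0.15; 0 0 0 0 0 -0.188; 0 0 0 0 0 -0.188; 0 0 0 0 0 -0.188; 0 0 0 0 0 -0.188"}}

```text
time_s: 7.48
tool_pos: [0.5925, 0.0959, 0.1381]
orientation: [[0.038, -0.999, -0.001], [-0.999, -0.038, -0.001], [0.0, 0.001, -1.0]]
ft_force: [-0.0, -0.2, -1.1]
opening: 0.0104
finger_force: 50.9
```

```bash
python3 - <<'E'
from h import *
import pickle
d=grab('wrist','w2.png');e=grab('top');pickle.dump((d,e),open('w2.pkl','wb'))
s=bot.observe();print(s['tool_pos'],s['orientation'],s['ft_force'],s['moment'],s['opening'],s['time_s'],s['joint_pos'])
E
```

```text
[0.59274749 0.09639015 0.13851709] [[ 3.97293216e-02 -9.99210287e-01 -6.18465491e-04]
 [-9.99210441e-01 -3.97291417e-02 -3.00494732e-04]
 [ 2.75686324e-04  6.29915627e-04 -9.99999764e-01]] [-0.03029398  0.17990594 -1.2258467 ] [-0.03444692  0.03718304 -0.00171715] 0.010459034078329947 7.5833 [ 5.37320025e-02  2.80157014e-01 -1.78850262e-01  1.11242276e+00
 -2.66845655e-04 -1.55680394e+00]
```

View pics/w2.png

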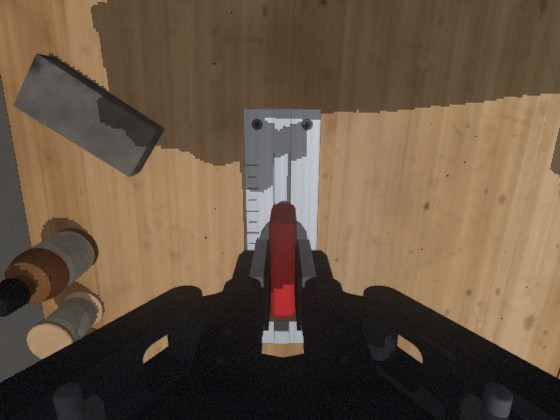

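The rail end is at about (282,111), with its edges at u≈245 and 320. The held bar is at (283,260), pointing along the rail. Next I measure the lateral offset in numbers.

```bash
python3 - <<'E'
from h import *
import pickle
d,e=pickle.load(open('w2.pkl','rb'))
p=d['pixels'].astype(int)
T=np.array([0.59274749,0.09639015,0.1385]);R=np.array([[0.0397,-.9992,0],[-.9992,-.0397,0],[0,0,-1]])
f=lambda u,v,z:((ray(d,(u,v),z)-T)@R*1000).round(2)
for v in (135,150,165,180,195):
    print(v,p[v,238:328].sum(1).tolist() if v in(150,180) else '')
m=((p[:,:,0]>60)&(p[:,:,1]<.35*p[:,:,0])&(p[:,:,2]<.4*p[:,:,0]))
for v in (206,212,220,228,290,300,310):
    q=np.nonzero(m[v,250:320])[0]+250
    if len(q):print(v,q.min(),q.max(),f(q.min()-.5,v,.168),f(q.max()+.5,v,.168))
print(f(244.5,150,.026),f(319.5,150,.026),f(282,111,.026))
E
```

```text
135 
150 [237, 235, 242, 243, 241, 252, 245, 314, 307, 316, 320, 321, 322, 324, 331, 324, 319, 314, 312, 323, 316, 323, 329, 327, 319, 322, 324, 326, 339, 332, 339, 340, 334, 325, 318, 298, 309, 314, 315, 308, 315, 303, 310, 319, 317, 317, 320, 311, 319, 317, 312, 313, 301, 302, 322, 327, 330, 327, 333, 334, 338, 342, 331, 332, 325, 330, 335, 335, 398, 587, 578, 576, 577, 580, 578, 592, 592, 595, 588, 581, 572, 492, 407, 392, 391, 387, 373, 372, 378, 386]
165 
180 [407, 406, 410, 390, 260, 258, 264, 262, 319, 321, 321, 323, 324, 315, 323, 327, 318, 321, 319, 322, 325, 334, 330, 335, 328, 326, 330, 327, 334, 328, 338, 338, 340, 331, 349, 400, 448, 535, 540, 547, 551, 546, 557, 569, 569, 564, 550, 553, 500, 314, 316, 303, 321, 530, 545, 545, 551, 547, 560, 565, 569, 567, 558, 549, 555, 552, 562, 573, 583, 580, 571, 568, 561, 574, 579, 585, 587, 579, 579, 567, 497, 409, 402, 397, 394, 393, 389, 391, 390, 386]
195 
290 272 294 [ -9.63  -4.89 -29.5 ] [ -9.66   5.3  -29.5 ]
300 271 294 [-14.67  -5.38 -29.5 ] [-14.7    5.35 -29.5 ]
310 271 294 [-19.81  -5.44 -29.5 ] [-19.83   5.39 -29.5 ]
[ 33.18 -30.71 112.5 ] [ 33.08  30.42 112.5 ] [ 6.390e+01 -9.000e-02  1.125e+02]
```

```bash
python3 - <<'E'
from h import *
import pickle
d,e=pickle.load(open('w2.pkl','rb'))
c=d['pixels'][100:240,235:330,::-1]
cv2.imwrite('pics/c2.png',cv2.resize(np.clip(c.astype(float)*1.6,0,255).astype(np.uint8),None,fx=4.2,fy=4.2,interpolation=cv2.INTER_NEAREST))
E
```

```text
(no output)
```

View pics/c2.png

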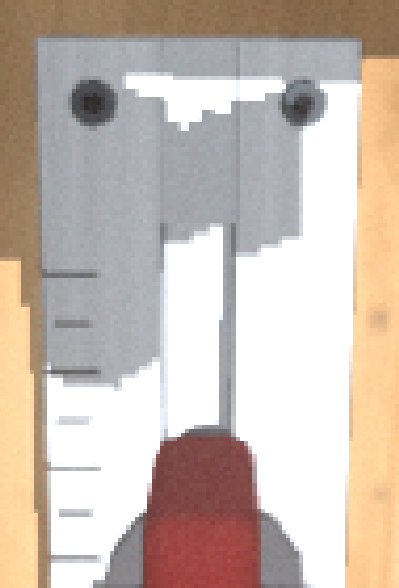

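Bar and slot agree laterally within about 0.2 mm and in yaw within about 0.3°, and the TCP is at rail x ≈ -46. Descending.

{"fn": "drive_tool", "kwargs": {"plan": "0 0 0.2 0 0 0; 0 0 0.4 0 0 0; 0 0 0.55 0 0 0; 0 0 0.6 0 0 0; 0 0 0.6 0 0 0; 0 0 0.6 0 0 0; 0 0 0.6 0 0 0"}}

```text
time_s: 8.17
tool_pos: [0.5944, 0.097, 0.0684]
orientation: [[0.042, -0.999, 0.003], [-0.999, -0.042, 0.0], [-0.0, -0.003, -1.0]]
ft_force: [-0.2, 0.1, -1.7]
opening: 0.0105
finger_force: 50.8
```

{"fn": "drive_tool", "kwargs": {"plan": "0 0 0.02 0 0 0; 0 0 0.04 0 0 0; 0 0 0.06 0 0 0; 0 0 0.06 0 0 0; 0 0 0.06 0 0 0"}}

```text
time_s: 8.58
tool_pos: [0.5928, 0.097, 0.0596]
orientation: [[0.042, -0.999, -0.0], [-0.999, -0.042, 0.0], [-0.0, 0.0, -1.0]]
ft_force: [-0.1, -0.5, -2.8]
opening: 0.0104
finger_force: 50.8
```

{"fn": "drive_tool", "kwargs": {"plan": "0 0 0.01 0 0 0; 0 0 0.02 0 0 0; 0 0 0.03 0 0 0; 0 0 0.03 0 0 0"}}

```text
time_s: 8.92
tool_pos: [0.5929, 0.0969, 0.0559]
orientation: [[0.042, -0.999, -0.0], [-0.999, -0.042, 0.0], [-0.0, 0.0, -1.0]]
ft_force: [0.0, -0.4, -2.4]
opening: 0.01
finger_force: 50.9
```

{"fn": "drive_tool", "kwargs": {"plan": "0 0 0.01 0 0 0; 0 0 0.02 0 0 0; 0 0 0.03 0 0 0; 0 0 0.04 0 0 0; 0 0 0.05 0 0 0; 0 0 0.05 0 0 0"}}

```text
time_s: 9.42
tool_pos: [0.5929, 0.097, 0.0498]
orientation: [[0.042, -0.999, -0.0], [-0.999, -0.042, 0.0], [-0.0, 0.0, -1.0]]
ft_force: [-0.0, 0.2, -1.4]
opening: 0.0104
finger_force: 50.9
```

{"fn": "drive_tool", "kwargs": {"plan": "0 0 0.01 0 0 0; 0 0 0.02 0 0 0; 0 0 0.03 0 0 0; 0 0 0.04 0 0 0; 0 0 0.05 0 0 0; 0 0 0.06 0 0 0; 0 0 0.06 0 0 0; 0 0 0.06 0 0 0"}}

```text
time_s: 10.08
tool_pos: [0.5929, 0.0969, 0.0428]
orientation: [[0.042, -0.999, -0.0], [-0.999, -0.042, 0.0], [-0.0, 0.0, -1.0]]
ft_force: [-0.1, -0.6, -2.1]
opening: 0.0103
finger_force: 50.9
```

{"fn": "drive_tool", "kwargs": {"plan": "-0.02 0 0.008 0 0 0; -0.06 0 0.008 0 0 0; -0.1 0 0.008 0 0 0; -0.14 0 0.008 0 0 0; -0.18 0 0.008 0 0 0; -0.22 0 0.008 0 0 0; -0.25 0 0.008 0 0 0; -0.25 0 0.008 0 0 0; -0.25 0 0.008 0 0 0"}}

```text
time_s: 10.83
tool_pos: [0.5918, 0.1274, 0.042]
orientation: [[0.042, -0.999, 0.0], [-0.999, -0.042, 0.0], [-0.0, -0.0, -1.0]]
ft_force: [0.5, 0.3, -2.2]
opening: 0.0107
finger_force: 50.9
```

{"fn": "drive_tool", "kwargs": {"plan": "-0.03 0 0 0 0 0; -0.06 0 0 0 0 0; -0.09 0 0 0 0 0; -0.12 0 0 0 0 0; -0.15 0 0 0 0 0; -0.17 0 0 0 0 0; -0.17 0 0 0 0 0; -0.17 0 0 0 0 0"}}

```text
time_s: 11.5
tool_pos: [0.591, 0.1478, 0.042]
orientation: [[0.042, -0.999, 0.0], [-0.999, -0.042, 0.001], [-0.001, -0.0, -1.0]]
ft_force: [0.7, 0.1, -1.4]
opening: 0.0106
finger_force: 50.9
```

{"fn": "drive_tool", "kwargs": {"plan": "-0.015 0 0 0 0 0; -0.03 0 0 0 0 0; -0.045 0 0 0 0 0; -0.06 0 0 0 0 0; -0.07 0 0 0 0 0; -0.07 0 0 0 0 0; -0.07 0 0 0 0 0"}}

```text
time_s: 12.08
tool_pos: [0.5906, 0.1559, 0.042]
orientation: [[0.042, -0.999, 0.0], [-0.999, -0.042, 0.0], [-0.0, -0.0, -1.0]]
ft_force: [1.2, -0.6, -1.8]
opening: 0.0103
finger_force: 50.9
```

{"fn": "drive_tool", "kwargs": {"plan": "-0.008 0 0 0 0 0; -0.016 0 0 0 0 0; -0.024 0 0 0 0 0; -0.024 0 0 0 0 0"}}

```text
time_s: 12.42
tool_pos: [0.5905, 0.1587, 0.042]
orientation: [[0.042, -0.999, 0.0], [-0.999, -0.042, 0.0], [-0.0, -0.0, -1.0]]
ft_force: [1.8, -0.7, -1.5]
opening: 0.0101
finger_force: 50.9
```

{"fn": "drive_tool", "kwargs": {"plan": "-0.008 -0.003 0 0 0 0; -0.016 -0.003 0 0 0 0; -0.024 -0.003 0 0 0 0; -0.024 -0.003 0 0 0 0"}}

```text
time_s: 12.75
tool_pos: [0.5904, 0.1617, 0.0419]
orientation: [[0.042, -0.999, -0.0], [-0.999, -0.042, 0.0], [-0.0, 0.0, -1.0]]
ft_force: [0.3, -1.0, -1.2]
opening: 0.0106
finger_force: 50.9
```

{"fn": "drive_tool", "kwargs": {"plan": "-0.008 0 0 0 0 0; -0.016 0 0 0 0 0; -0.024 0 0 0 0 0; -0.024 0 0 0 0 0"}}

```text
time_s: 13.08
tool_pos: [0.5899, 0.1646, 0.0417]
orientation: [[0.042, -0.999, -0.001], [-0.999, -0.042, 0.0], [-0.0, 0.001, -1.0]]
ft_force: [0.0, 0.3, -1.8]
opening: 0.0108
finger_force: 50.9
```

{"fn": "drive_tool", "kwargs": {"plan": "-0.006 -0.002 0 0 0 0; -0.012 -0.002 0 0 0 0; -0.018 -0.002 0 0 0 0; -0.018 -0.002 0 0 0 0"}}

```text
time_s: 13.42
tool_pos: [0.5906, 0.1667, 0.0419]
orientation: [[0.042, -0.999, -0.0], [-0.999, -0.042, 0.0], [-0.0, 0.0, -1.0]]
ft_force: [-0.1, 0.7, -1.6]
opening: 0.0105
finger_force: 50.9
```

{"fn": "drive_tool", "kwargs": {"plan": "-0.006 0 0 0 0 0; -0.012 0 0 0 0 0; -0.012 0 0 0 0 0"}}

```text
time_s: 13.67
tool_pos: [0.5906, 0.1681, 0.042]
orientation: [[0.042, -0.999, 0.0], [-0.999, -0.042, 0.0], [-0.0, -0.0, -1.0]]
ft_force: [-0.2, -0.3, -3.0]
opening: 0.0104
finger_force: 50.9
```

{"fn": "drive_tool", "kwargs": {"plan": "-0.006 0 0 0 0 0; -0.012 0 0 0 0 0; -0.012 0 0 0 0 0"}}

```text
time_s: 13.92
tool_pos: [0.5905, 0.1695, 0.042]
orientation: [[0.042, -0.999, -0.0], [-0.999, -0.042, 0.0], [-0.0, 0.0, -1.0]]
ft_force: [-0.7, 1.1, -1.8]
opening: 0.0105
finger_force: 50.9
```

{"fn": "drive_tool", "kwargs": {"plan": "-0.006 0 0 0 0 0; -0.012 0 0 0 0 0; -0.012 0 0 0 0 0"}}

```text
time_s: 14.17
tool_pos: [0.5905, 0.1707, 0.042]
orientation: [[0.042, -0.999, 0.0], [-0.999, -0.042, -0.0], [0.0, -0.0, -1.0]]
ft_force: [0.6, -0.8, -0.8]
opening: 0.0105
finger_force: 50.9
```

{"fn": "drive_tool", "kwargs": {"plan": "-0.006 0 0 0 0 0; -0.012 0 0 0 0 0; -0.012 0 0 0 0 0"}}

```text
time_s: 14.42
tool_pos: [0.5905, 0.1712, 0.042]
orientation: [[0.041, -0.999, 0.0], [-0.999, -0.041, -0.003], [0.003, 0.0, -1.0]]
ft_force: [-0.7, -3.4, -1.0]
opening: 0.0103
finger_force: 51.0
```

{"fn": "drive_tool", "kwargs": {"plan": "-0.006 0 0 0 0 0; -0.01 0 0 0 0 0; -0.01 0 0 0 0 0"}}

```text
time_s: 14.67
tool_pos: [0.5904, 0.1716, 0.042]
orientation: [[0.041, -0.999, 0.0], [-0.999, -0.041, -0.004], [0.004, 0.0, -1.0]]
ft_force: [-0.0, -6.5, -1.0]
opening: 0.0106
finger_force: 51.0
```

The stop is felt at y≈0.171, with about 6 N. I back off to a light contact, then turn clockwise.

{"fn": "drive_tool", "kwargs": {"plan": "0.01 0 0 0 0 0; 0.014 0 0 0 0 0; 0.014 0 0 0 0 0"}}

```text
time_s: 14.92
tool_pos: [0.5905, 0.1713, 0.042]
orientation: [[0.041, -0.999, 0.0], [-0.999, -0.041, -0.001], [0.001, -0.0, -1.0]]
ft_force: [-0.4, -3.8, -0.9]
opening: 0.0107
finger_force: 51.0
```

{"fn": "drive_tool", "kwargs": {"plan": "0 0 0 0 0 0.02; 0 0 0 0 0 0.04; 0 0 0 0 0 0.06; 0 0 0 0 0 0.08; 0 0 0 0 0 0.08"}}

```text
time_s: 15.33
tool_pos: [0.5895, 0.1712, 0.0417]
orientation: [[-0.209, -0.978, -0.002], [-0.978, 0.209, -0.001], [0.002, 0.001, -1.0]]
ft_force: [-1.9, -5.7, 0.0]
opening: 0.0104
finger_force: 51.1
```

{"fn": "drive_tool", "kwargs": {"plan": "0.003 0 0 0 0 0.02; 0.004 0 0 0 0 0.04; 0.004 0 0 0 0 0.06; 0.004 0 0 0 0 0.08; 0.004 0 0 0 0 0.1; 0.004 0 0 0 0 0.1"}}

```text
time_s: 15.83
tool_pos: [0.589, 0.1711, 0.0414]
orientation: [[-0.5, -0.866, -0.002], [-0.866, 0.5, -0.001], [0.002, 0.002, -1.0]]
ft_force: [-1.7, -4.8, -1.2]
opening: 0.0105
finger_force: 50.9
```

```bash
python3 -c "
from h import *
s=bot.observe();print(s['ft_force'],s['moment'],s['joint_pos'])"
```

```text
[-1.74587684 -4.79772012 -1.18733327] [-1.05235938  0.44811211  0.06651203] [ 1.77365160e-01  3.91777781e-01 -2.48432482e-01  9.33049983e-01
 -7.26854609e-05 -8.70329960e-01]
```

{"fn": "drive_tool", "kwargs": {"plan": "0 -0.004 0 0 0 0.02; 0 -0.004 0 0 0 0.04; 0 -0.004 0 0 0 0.06; 0 -0.004 0 0 0 0.08; 0 -0.004 0 0 0 0.1; 0 -0.004 0 0 0 0.12; 0 -0.004 0 0 0 0.12"}}

```text
time_s: 16.42
tool_pos: [0.59, 0.1712, 0.0415]
orientation: [[-0.783, -0.622, -0.002], [-0.622, 0.783, 0.0], [0.001, 0.001, -1.0]]
ft_force: [-2.4, -4.3, -2.0]
opening: 0.0101
finger_force: 50.8
```

{"fn": "drive_tool", "kwargs": {"plan": "0 0 0 0 0 0.02; 0 0 0 0 0 0.04; 0 0 0 0 0 0.06; 0 0 0 0 0 0.08; 0 0 0 0 0 0.1; 0 0 0 0 0 0.1"}}

```text
time_s: 16.92
tool_pos: [0.5908, 0.1716, 0.0419]
orientation: [[-0.936, -0.351, 0.0], [-0.351, 0.936, 0.001], [-0.0, 0.001, -1.0]]
ft_force: [-0.6, -1.4, -2.2]
opening: 0.0109
finger_force: 50.8
```

```bash
python3 -c "
from h import *
s=bot.observe();print(s['ft_force'],s['moment'],s['joint_pos'])"
```

```text
[-0.6015103  -1.42621862 -2.16292994] [-0.60036981  0.17777484  0.01511721] [ 0.17709519  0.39225998 -0.24647128  0.9317803   0.00098632 -0.18137861]
```

{"fn": "drive_tool", "kwargs": {"plan": "0 0 0 0 0 0.02; 0 0 0 0 0 0.04; 0 0 0 0 0 0.06; 0 0 0 0 0 0.08; 0 0 0 0 0 0.08"}}

```text
time_s: 17.33
tool_pos: [0.5906, 0.1718, 0.0419]
orientation: [[-0.994, -0.108, -0.0], [-0.108, 0.994, 0.002], [0.0, 0.002, -1.0]]
ft_force: [-0.7, -1.5, -2.2]
opening: 0.0105
finger_force: 50.9
```

{"fn": "drive_tool", "kwargs": {"plan": "0 0 0 0 0 0.008; 0 0 0 0 0 0.016; 0 0 0 0 0 0.016"}}

```text
time_s: 17.58
tool_pos: [0.5906, 0.1718, 0.0419]
orientation: [[-0.998, -0.058, -0.0], [-0.058, 0.998, 0.002], [0.0, 0.002, -1.0]]
ft_force: [-0.8, -1.0, -1.7]
opening: 0.0105
finger_force: 50.9
```

```bash
python3 -c "
from h import *
s=bot.observe();print(s['ft_force'],s['moment'],s['orientation'][0])"
```

```text
[-0.79744461 -0.98857812 -1.74785367] [-0.22171715  0.36887017  0.02724069] [-9.98290284e-01 -5.84502353e-02 -2.80641634e-04]
```

{"fn": "drive_tool", "kwargs": {"plan": "0 0 0 0 0 0.008; 0 0 0 0 0 0.016; 0 0 0 0 0 0.016"}}

```text
time_s: 17.83
tool_pos: [0.5906, 0.1718, 0.0419]
orientation: [[-1.0, -0.008, -0.0], [-0.008, 1.0, 0.002], [0.0, 0.002, -1.0]]
ft_force: [-1.7, -1.2, -1.9]
opening: 0.0105
finger_force: 50.9
```

```bash
python3 -c "
from h import *
s=bot.observe();print(s['ft_force'],s['moment'],s['orientation'][0])"
```

```text
[-1.71078154 -1.17307584 -1.85371765] [-0.06232156  0.34718928 -0.02531967] [-9.99971727e-01 -7.51294227e-03 -3.16707943e-04]
```

{"fn": "drive_tool", "kwargs": {"plan": "0 0 0 0 0 0.008; 0 0 0 0 0 0.016; 0 0 0 0 0 0.016"}}

```text
time_s: 18.08
tool_pos: [0.5906, 0.1718, 0.0419]
orientation: [[-0.999, 0.043, -0.0], [0.043, 0.999, 0.002], [0.0, 0.002, -1.0]]
ft_force: [-1.9, 0.0, -1.4]
opening: 0.0105
finger_force: 50.9
```

```bash
python3 -c "
from h import *
s=bot.observe();print(s['ft_force'],s['moment'],s['orientation'][0])"
```

```text
[-1.92573602  0.00921725 -1.43171143] [-0.0191561   0.36137636  0.03854987] [-9.99065926e-01  4.32105957e-02 -3.47696020e-04]
```

{"fn": "drive_tool", "kwargs": {"plan": "0 0 0 0 0 0.008; 0 0 0 0 0 0.016; 0 0 0 0 0 0.016"}}

```text
time_s: 18.33
tool_pos: [0.5906, 0.1716, 0.0419]
orientation: [[-0.996, 0.094, -0.0], [0.094, 0.996, 0.001], [0.0, 0.001, -1.0]]
ft_force: [-0.7, 0.1, -2.4]
opening: 0.011
finger_force: 50.9
```

```bash
python3 -c "
from h import *
s=bot.observe();print(s['ft_force'],s['moment'],s['orientation'][0])"
```

```text
[-0.65953606  0.06689799 -2.40530813] [0.05492954 0.40253208 0.00654885] [-9.95594864e-01  9.37590262e-02 -3.34389189e-04]
```

{"fn": "drive_tool", "kwargs": {"plan": "0 0 0 0 0 0.006; 0 0 0 0 0 0.012; 0 0 0 0 0 0.012"}}

```text
time_s: 18.58
tool_pos: [0.5906, 0.1714, 0.0419]
orientation: [[-0.991, 0.133, -0.0], [0.133, 0.991, 0.001], [0.0, 0.001, -1.0]]
ft_force: [-1.8, 0.1, -2.1]
opening: 0.0103
finger_force: 50.9
```

```bash
python3 -c "
from h import *
s=bot.observe();print(s['ft_force'],s['moment'],s['orientation'][0]);grab('scene','s3.png')
im=cv2.imread('pics/s3.png')[150:250,190:320];cv2.imwrite('pics/s3.png',cv2.resize(im,None,fx=6,fy=6,interpolation=cv2.INTER_CUBIC))"
```

```text
[-1.82989771  0.10140674 -2.06852813] [ 0.18701573  0.44967639 -0.02353671] [-9.91052310e-01  1.33473822e-01 -2.41410739e-04]
```

View pics/s3.png

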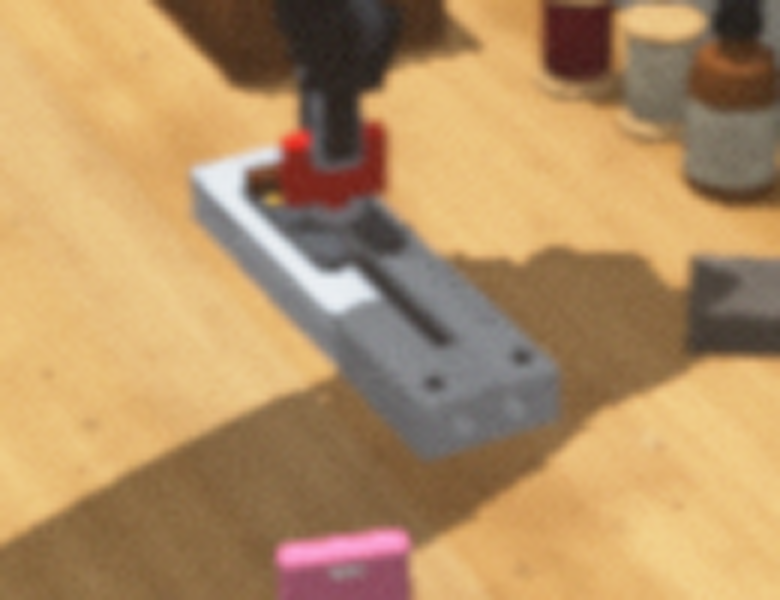

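The stud is crosswise in the fork at about (335,165) in the crop. I felt no hard stop within the play. I ease back slightly and release.

{"fn": "drive_tool", "kwargs": {"plan": "0 0 0 0 0 -0.015; 0 0 0.006 0 0 -0.03; 0 0 0.006 0 0 -0.03; 0 0 0.006 0 0 -0.03"}}

```text
time_s: 18.97
tool_pos: [0.5907, 0.171, 0.0412]
orientation: [[-0.999, 0.041, -0.0], [0.041, 0.999, -0.0], [0.0, -0.0, -1.0]]
ft_force: [-1.9, 0.3, -0.8]
opening: 0.0106
finger_force: 50.9
```

{"fn": "drive_tool", "kwargs": {"plan": "0 0 0 0 0 0; 0 0 0 0 0 0; 0 0 0 0 0 0; 0 0 0 0 0 0; 0 0 0 0 0 0; 0 0 0 0 0 0; 0 0 0 0 0 0; 0 0 0 0 0 0", "grip": 0.65, "squeeze": 20}}

```text
time_s: 19.63
tool_pos: [0.5908, 0.1711, 0.0413]
orientation: [[-0.999, 0.04, 0.0], [0.04, 0.999, 0.0], [-0.0, 0.0, -1.0]]
ft_force: [0.8, 0.2, 0.2]
opening: 0.0301
finger_force: 0.0
```

{"fn": "drive_tool", "kwargs": {"plan": "0 0 -0.05 0 0 0; 0 0 -0.15 0 0 0; 0 0 -0.35 0 0 0; 0 0 -0.6 0 0 0; 0 0 -0.9 0 0 0; 0 0 -1 0 0 0; 0 0 -1 0 0 0; 0 0 -1 0 0 0; 0 0 -1 0 0 0"}}

```text
time_s: 20.38
tool_pos: [0.5899, 0.1709, 0.1603]
orientation: [[-0.999, 0.04, -0.002], [0.04, 0.999, -0.0], [0.002, -0.0, -1.0]]
ft_force: [-0.5, 0.5, -1.2]
opening: 0.0297
finger_force: 0.0
```

```bash
python3 -c "
from h import *
d=grab('wrist','w4.png');s=bot.observe();print(s['tool_pos'],s['time_s'])
p=d['pixels'].astype(int);m=((p[:,:,0]>60)&(p[:,:,1]<.35*p[:,:,0])&(p[:,:,2]<.4*p[:,:,0])).astype(np.uint8)
n,l,st,c=cv2.connectedComponentsWithStats(m)
i=1+st[1:,4].argmax();r=cv2.minAreaRect(cv2.findNonZero((l==i).astype(np.uint8)));print(r)
P=np.array([ray(d,q,.073)for q in cv2.boxPoints(r)]);print(P.mean(0),P.round(4).tolist())"
```

```text
[0.58932267 0.17080023 0.15954717] 20.4333
((283.5, 193.5), (45.0, 13.0), 90.0)
[0.58817017 0.17158523 0.073     ] [[0.5701, 0.1674, 0.073], [0.5705, 0.1772, 0.073], [0.6063, 0.176, 0.073], [0.6059, 0.1658, 0.073]]
```

View pics/w4.png

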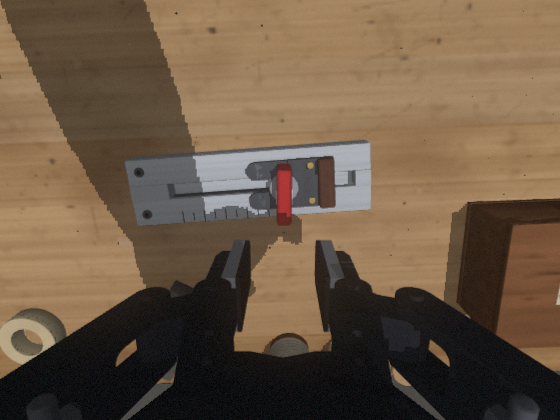

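The red bar stands crosswise in the fork at (284,195), upright and free, with the gripper well clear. Handing in.

```bash
python3 -c "
from h import *
print(hand_in())"
```

```text
the job is handed in; nothing more can be done
None
```

I slid the stud to the fork's bottom (about 6.5 N at contact), turned it crosswise under the lips, let go and handed the job in; I felt no hard stop after about 100° of turn, so I eased back to about 95° (square is 90°), and no verdict was returned.

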